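Swap the pieces round on the display risers

ROBOT

A 6-joint arm with a two-finger parallel gripper is mounted at the origin on a cart in front of the work surface, level with it; the furniture and walls round the work are solid. World frame = base frame: x ahead of the robot, y to its left, z up, the work surface at z = 0. Lengths are in mm, angles in rad, forces in N, time in s.
With the tool pointing down it reaches from about 350 to 775 mm from the base axis. Payload 5.5 kg.
Tool frame: the origin (TCP) lies at the very end of the fingers, on their centre line; the grasp point (between the pads) lies 19 mm behind it (robot.tcp_to_grasp is the z of the grasp point in the tool frame, in mm); z points along the fingers, y is the line along which they close (so a half turn about z gives the same grasp; the last joint's range is limited). The gripper opens to 85 mm and grips with 20 to 120 N. Pads are 22 mm wide; open, the fingers measure 114 mm over their backs; the gripper's body (76 mm by 85 mm) begins 54 mm behind the grasp point. The pads swing forward as they close: fully open they stand 13 mm farther back than shut.
Start: joints at [-1.484, 0.313, 0.046, 1.304, 0, 1.431], TCP at [129.287, -560.318, 231.323] pointing down, gripper open.
Joint ranges: [-2.76, 2.76], [-0.86, 1.69], [-1.03, 1.26], [-2.2, 2.34], [-1.47, 1.5], [-3.14, 3.14]. Speed limits (rad/s): [2.57, 2.57, 3.14, 3.14, 3.14, 3.14].

INTERFACE

Orientations are given as a unit quaternion [w, x, y, z].
In Python, from plant import robot, eyes gives the robot as it stands. The module is installed in compiled form; this text tells all that it offers. Calls block until the motion is done:
- robot.move_to(position, orientation): joint-space move of the TCP to a pose.
- robot.move_l(position, attitude=None, v=150, force_limit=None): straight line of the TCP; attitude=None keeps the orientation; v is the mean speed in mm/s. With force_limit (N) it stops when the force on the tool has changed by that much, and returns True; else False.
- robot.movej(angles): joint-space move.
- robot.move_gripper(opening, grip_force=None): opening from 0.0 (shut) to 1.0 (fully open); grip_force is the grip in N (None keeps the last); returns when the fingers have stopped.
- robot.hold(seconds).
- robot.solve_ik(position, orientation): joint angles nearest the present ones, or None.
- eyes.grab_frame(name): name is "scene" or "top"; returns a dict with "img" (480x640x3 uint8, red, green, blue), "vfov" (degrees; the focal length in pixels is half the picture's height over the tangent of half this angle, whatever the lens; pixels are square), "cx", "cy" (the principal point, pixels), "distortion" ([k1, k2, p1, p2, k3] as OpenCV has them; the pictures are not rectified), "position" and "attitude" of the camera in the world. Camera axes: x right, y down, z forward; pixel columns grow to the right and rows downward; lengths in mm; the calibration is good to about 2 mm. A picture is of the moment at which its call begins. There is no depth.
A pose or a line that the arm cannot do raises robot.PlanningError and nothing moves.
- robot.close_job(): hands the job in; it is judged then, once.
Readings, each from a call of its own:
- robot.get_clock(): time.
- robot.get_qpos(): joint angles.
- robot.get_qvel(): joint speeds.
- robot.get_tau(): joint torques, N m.
- robot.get_tcp_pos(): TCP position.
- robot.get_eef_rot(): TCP orientation.
- robot.get_contact_force(): force on the tool from outside, world axes, zero at the start.
- robot.get_moment(): the same for the moment, N m.
- robot.get_opening(): opening from 0.0 (shut) to 1.0 (fully open).
- robot.get_finger_force(): force on a finger pad.
Only numpy, scipy, OpenCV 4.12 (cv2) and the standard library are available. Lean on these libraries where they do the work, as an engineer would, in place of code of your own. Each camera call takes 0.05 s, during which the arm holds its last target. There are 200 camera calls.

TASK

The four pieces for the gift display stand on the wrong wooden risers: put the glass ball on the round riser, the candle jar on the hexagonal one, the rubber stamp on the square one and the cream card box on the oblong one, each upright and in the middle of its riser, with the long side of the card box running square along the length of the oblong riser. A riser holds only one piece at a time; the empty cork mat can serve as a parking place on the way. Do not tip any piece over.

Things in the scene. Friction and masses are not known exactly. Their poses are not given: they have to be found in the camera images.
- candle_jar: Loose candle jar: upright dark brown round glass, 56 mm in diameter, 78 mm high over its gold-coloured tin lid, about 0.22 kg. Origin at the centre of its underside, z up. Grip round the body (upright wall from 0 to 67 mm above the origin).
- ball: Loose blue glass ball on a small turned foot, 89 mm high in all, about 0.3 kg. Ball 64 mm in diameter, centre 57 mm above the origin; foot 44 mm wide. Origin at the centre of the underside of the foot, z up. Grip the ball at its equator.
- stamp: Loose rubber stamp of dark wood, 75 mm high, about 0.05 kg: block 29 mm (x) x 43 mm (y) x 19 mm high, and on it a turned upright handle whose round knob, 28 mm wide at most, reaches from 40 to 75 mm above the origin. Origin at the centre of the underside, z up. Grip the knob at about 57 mm.
- card_box: Loose closed cream card box, 51 mm (x) x 65 mm (y, the long side) x 36 mm high, about 0.05 kg. Origin at the centre of its underside, z up. Grip across the 51 mm side.
- riser_round: Fixed brown wooden display riser with a flat top, 25 mm high; origin at the centre of its underside (top at z = +25 mm of its frame), z up, turned up to about 30 degrees about z. Top outline: circle 100 mm in diameter. It is to hold the glass ball.
- riser_hex: Fixed brown wooden display riser with a flat top, 25 mm high; origin at the centre of its underside (top at z = +25 mm of its frame), z up, turned up to about 30 degrees about z. Top outline: regular hexagon, 95 mm across flats, 110 mm across corners. It is to hold the candle jar.
- riser_square: Fixed brown wooden display riser with a flat top, 25 mm high; origin at the centre of its underside (top at z = +25 mm of its frame), z up, turned up to about 30 degrees about z. Top outline: square 90 x 90 mm. It is to hold the rubber stamp.
- riser_oblong: Fixed brown wooden display riser with a flat top, 25 mm high; origin at the centre of its underside (top at z = +25 mm of its frame), z up, turned up to about 30 degrees about z. Top outline: rectangle 75 mm (x) x 125 mm (y, its length). It is to hold the card box, long side along y.
- cork_mat: Fixed thin round cork mat on the table, 110 mm in diameter, 4 mm thick, empty at the start: the free parking place. Origin at the centre of its underside, z up.
Mind the look-alikes: they are no part of the job. There is more than one size of the candle_jar; the one meant has the size given above.

How it is judged (in metres and radians):
At the end, for the whole second after the job is handed in: Ball on the round, jar on the hexagonal, stamp on the square, card box on the oblong riser: each within 15 mm of the riser's centre, on its top within 5 mm, upright within 0.12 rad, at rest; the box's long side within 0.2 rad of the oblong riser's length (horizontal distance between candle_jar and riser_hex below 0.015 m and z of candle_jar in the frame of riser_hex between 0.02 and 0.03 m and angle between each of candle_jar, ball, stamp, card_box's own z axis and vertical below 0.12 rad and linear speed of each of candle_jar, ball, stamp, card_box below 0.02 m/s and horizontal distance between ball and riser_round below 0.015 m and z of ball in the frame of riser_round between 0.02 and 0.03 m and horizontal distance between stamp and riser_square below 0.015 m and z of stamp in the frame of riser_square between 0.02 and 0.03 m and horizontal distance between card_box and riser_oblong below 0.015 m and z of card_box in the frame of riser_oblong between 0.02 and 0.03 m and angle between the y axis of card_box and the y axis of riser_oblong, either way round below 0.2 rad); the robot touches nothing.
It fails at once if a piece is tipped over (leans more than 0.7 rad) (angle between any of candle_jar, ball, stamp, card_box's own z axis and vertical above 0.7 rad).
It also fails if it takes over 136 s, if anything falls off the work surface, if the arm or the gripper's body presses on something with over 40 N, if the wrist force passes 120 N, or if a joint passes its speed limit or range.

## Working session

There is one attempt and no reset: what is moved stays moved. The work goes in short steps, each a Python script; the robot and the scene stay as the last script left them, time stands still between calls to the robot, and variables do not carry over. Pictures are saved under pics/ and viewed, at most 14 in all, crops included, and the job is handed in when it is done.

```bash
mkdir -p pics; python3 - <<'E'
from plant import robot, eyes
import cv2
for n in("scene","top"):
    f=eyes.grab_frame(n); cv2.imwrite(f"pics/{n}0.png",f["img"][:,:,::-1])
    print(n,{k:v for k,v in f.items() if k!="img"})
print(robot.get_clock(),robot.tcp_to_grasp,robot.get_eef_rot())
E
```

```text
scene {'vfov': 48.726372977365344, 'cx': 330.13277383010467, 'cy': 234.8276762696242, 'distortion': array([-0.14019957,  0.        ,  0.        ,  0.        ,  0.        ]), 'position': array([-331.20919897,  512.289425  ,  461.0314729 ]), 'attitude': array([ 0.26767631, -0.42748561,  0.72341159, -0.47146699])}
top {'vfov': 52.97432493655023, 'cx': 326.15047742055634, 'cy': 244.77485690942274, 'distortion': array([-0.08967668,  0.        ,  0.        ,  0.        ,  0.        ]), 'position': array([439.52476573,  39.80596083, 922.47032687]), 'attitude': array([ 0.02450219, -0.70596912,  0.70769297, -0.01333812])}
0.1 -18.700000000000003 [-8.31834482e-04  9.93577496e-01  1.13150635e-01  2.12525316e-05]
```

View pics/scene0.png

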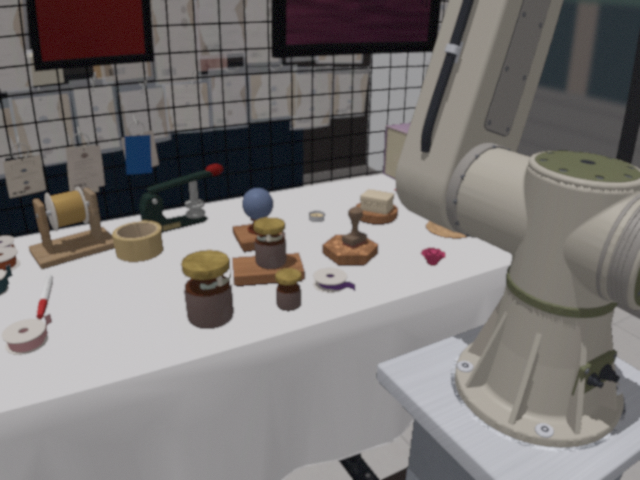

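View pics/top0.png

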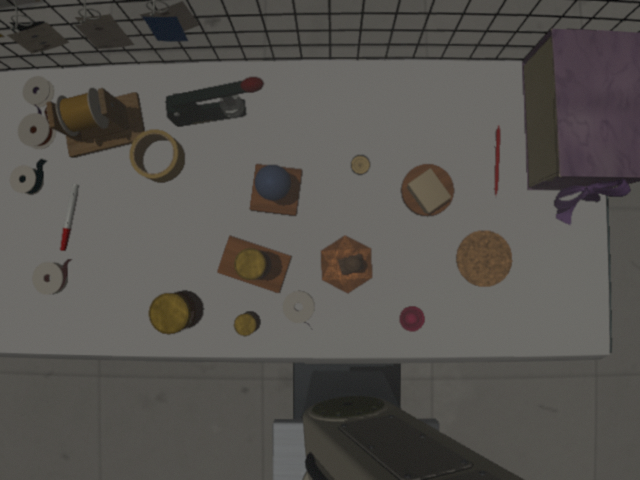

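Top view: the ball is on the square riser (273,183), a jar on the oblong (250,264), the stamp on the hexagon (348,264), the box on the round riser (429,190), and the mat is empty at (484,258).
Jar candidates are large (170,313), middle (250,264) and small (245,324). The middle one is likely the 56 mm jar, so I'll check it by size and in a crop. Rivals to the other pieces: the red knob (412,318) for the ball, and the purple gift box (580,110) for the card box.

```bash
cat > h.py <<'E'
import numpy as np, cv2
from scipy.spatial.transform import Rotation as R
def cam(f):
    h=f["img"].shape[0]; fl=h/2/np.tan(np.radians(f["vfov"])/2)
    K=np.array([[fl,0,f["cx"]],[0,fl,f["cy"]],[0,0,1]])
    return K,np.array(f["distortion"]),R.from_quat(np.roll(f["attitude"],-1)).as_matrix(),np.array(f["position"])
def rays(f,px):
    K,d,M,c=cam(f); u=cv2.undistortPoints(np.float64(px).reshape(-1,1,2),K,d)[:,0]
    r=np.c_[u,np.ones(len(u))]@M.T; return c,r/np.linalg.norm(r,axis=1)[:,None]
def onplane(f,px,z):
    c,r=rays(f,px); return c+r*((z-c[2])/r[:,2])[:,None]
def tri(fa,pa,fb,pb):
    "midpoint of nearest points, gap"
    ca,ra=rays(fa,[pa]); cb,rb=rays(fb,[pb]); A=np.c_[ra[0],-rb[0]]
    t=np.linalg.lstsq(A,cb-ca,rcond=None)[0]; p,q=ca+ra[0]*t[0],cb+rb[0]*t[1]
    return (p+q)/2,np.linalg.norm(p-q)
E
python3 - <<'E'
from plant import eyes
import cv2,numpy as np,pickle
t=eyes.grab_frame("top");s=eyes.grab_frame("scene");pickle.dump((t,s),open("f0.pkl","wb"))
g=lambda im:(255*(im/255.)**.6).astype(np.uint8)[:,:,::-1]
cv2.imwrite("pics/ct.png",cv2.resize(g(t["img"])[140:350,210:470],None,fx=2.8,fy=2.8,interpolation=cv2.INTER_CUBIC))
cv2.imwrite("pics/cs.png",cv2.resize(g(s["img"])[170:330,170:480],None,fx=2.5,fy=2.5,interpolation=cv2.INTER_CUBIC))
hsv=cv2.cvtColor(t["img"],cv2.COLOR_RGB2HSV)
for p in [(273,183),(292,205),(250,264),(275,280),(330,275),(350,264),(429,190),(410,205),(484,258),(330,200)]: print(p,hsv[p[1],p[0]])
E
```

```text
(273, 183) [109  59  69]
(292, 205) [ 12 123  81]
(250, 264) [ 21 144  90]
(275, 280) [ 13 129  83]
(330, 275) [ 12 126  85]
(350, 264) [12 66 66]
(429, 190) [ 20  64 100]
(410, 205) [ 13 109  77]
(484, 258) [ 16 108  90]
(330, 200) [ 12  12 107]
```

View pics/ct.png

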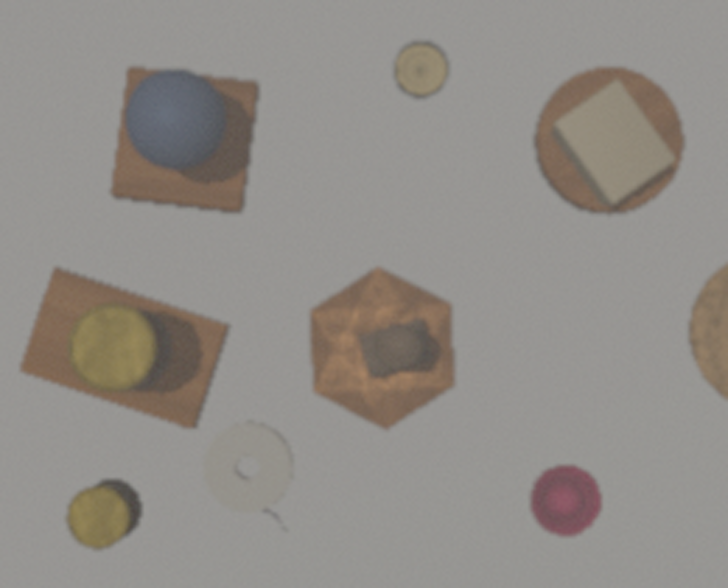

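View pics/cs.png

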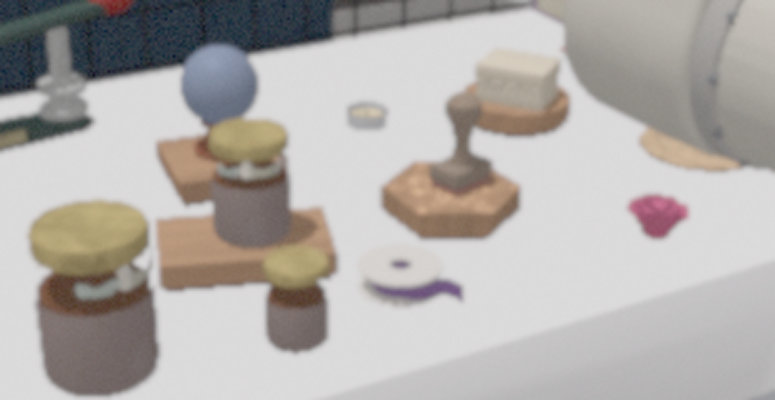

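The crops show a middle-sized jar on the oblong riser, clearly between the two look-alikes in size, and all the outlines are clean. Next I'll measure with masks and triangulate heights from the two views.

```bash
cat > meas.py <<'E'
import pickle,cv2,numpy as np
from h import *
t,s=pickle.load(open("f0.pkl","rb"))
def blobs(f,lo,hi,roi,k=3):
    m=cv2.inRange(cv2.cvtColor(cv2.medianBlur(f["img"],3),cv2.COLOR_RGB2HSV),lo,hi)
    z=np.zeros_like(m);x0,y0,x1,y1=roi;z[y0:y1,x0:x1]=m[y0:y1,x0:x1]
    z=cv2.morphologyEx(z,cv2.MORPH_OPEN,np.ones((k,k)))
    return max(cv2.findContours(z,cv2.RETR_EXTERNAL,cv2.CHAIN_APPROX_NONE)[0],key=cv2.contourArea)
W=((0,45,20),(179,255,255))
for n,roi in dict(square=(235,150,315,228),oblong=(205,225,300,300),hex=(312,228,382,300),round=(392,155,463,225),mat=(450,222,520,295)).items():
    c=cv2.convexHull(blobs(t,*W,roi)); P=onplane(t,c,4 if n=="mat" else 25)[:,:2].astype(np.float32)
    (cx,cy),r=cv2.minEnclosingCircle(P); q=cv2.minAreaRect(P); M=cv2.moments(P.reshape(-1,1,2))
    print(n,"circ",np.round([cx,cy,2*r],1),"rect",np.round([*q[0],*q[1],q[2]],1),"cen",np.round([M['m10']/M['m00'],M['m01']/M['m00']],1))
def ctr(f,lo,hi,roi):
    e=cv2.fitEllipse(cv2.convexHull(blobs(f,lo,hi,roi))); return np.array(e[0]),e
B=((100,40,20),(125,255,255)); Y=((18,110,30),(32,255,255))
pb,eb=ctr(t,*B,(240,150,310,220)); qb,fb=ctr(s,*B,(235,180,280,222))
print("ball",eb[1],fb[1],tri(t,pb,s,qb))
pj,ej=ctr(t,*Y,(225,240,280,290)); qj,fj=ctr(s,*Y,(248,212,292,240))
print("lid",ej[1],fj,tri(t,pj,s,qj), onplane(t,[pj],103))
for nm,roi in(("big",(140,285,200,340)),("small",(228,308,262,340))): print(nm,ctr(t,*Y,roi)[1])
c=blobs(t,(14,40,85),(30,100,255),(400,160,460,220)); P=onplane(t,c,61)[:,:2].astype(np.float32)
print("box",cv2.minAreaRect(P)); np.save("boxpx.npy",c)
T=lambda u,v:(210+u/2.8,140+v/2.8); S=lambda u,v:(170+u/2.5,170+v/2.5)
for n,a,b in [("obl A",(55,268),(160,221)),("obl right",(228,325),(323,212)),("obl near",(195,427),(334,240)),("obl left",(22,370),(160,258)),("hexR",(452,302),(519,200)),("sq left",(128,68),(160,152)),("knob",(405,344),(463,105)),("box far",(617,80),(500,52)),("box R",(675,157),(560,70)),("box near",(612,205),(552,92)),("box L",(552,124),(478,75))]:
    p,g=tri(t,T(*a),s,S(*b)); print(n,p.round(1),round(g,1))
E
python3 meas.py
```

```text
square circ [592.3 149.2 121.1] rect [592.5 149.6  89.5  89.5  82.6] cen [585.8 145.5]
oblong circ [452.6 189.2 139.2] rect [452.3 189.6 124.7  74.2  71.5] cen [452.3 189.5]
hex circ [451.7  17.  105.4] rect [451.8  17.1  93.1 104.3  89.9] cen [452.1  17.1]
round circ [ 591.  -136.5  100.6] rect [ 591.5 -136.2   98.5   97.    89.9] cen [ 591.3 -136.3]
mat circ [ 462.7 -248.   109.8] rect [ 462.7 -247.5  107.2  107.4   89.6] cen [ 462.6 -248. ]
ball (27.9697322845459, 31.487749099731445) (44.13934326171875, 62.10647201538086) (array([592.53535882, 148.72901816, 117.76287601]), np.float64(3.834607801956723))
lid (30.528127670288086, 30.807636260986328) ((268.0812072753906, 226.04820251464844), (17.01234245300293, 30.62047576904297), 90.70262145996094) (array([452.14635648, 186.27440061,  94.81163935]), np.float64(2.0436208167731578)) [[451.57234089 183.90370215 103.        ]]
big ((168.91456604003906, 312.94488525390625), (39.4393196105957, 40.406829833984375), 18.10980987548828)
small ((244.798583984375, 324.194580078125), (20.779987335205078, 21.26118278503418), 87.79273986816406)
box ((585.1307373046875, -132.86004638671875), (65.20492553710938, 51.23176193237305), 34.776893615722656)
obl A [505.3 235.9  19.9] 1.4
obl right [467.2 119.9  17.3] 0.9
obl near [400.2 142.3  30.1] 4.8
obl left [437.4 258.1  26.9] 2.8
hexR [475.  -45.7 -13.2] 29.7
sq left [643.  187.6  11.5] 3.9
knob [453.9   5.5  87.3] 4.4
box far [ 624.7 -138.5   52.5] 2.2
box R [ 576.4 -175.3   44.8] 2.7
box near [ 542.7 -137.4   41.6] 5.9
box L [596.6 -96.5  46.5] 2.7
```

```bash
cat > m2.py <<'E'
import pickle,cv2,numpy as np
from h import *
t,s=pickle.load(open("f0.pkl","rb"))
T=lambda u,v:(210+u/2.8,140+v/2.8); S=lambda u,v:(170+u/2.5,170+v/2.5)
def proj(f,P):
    K,d,M,c=cam(f); return cv2.projectPoints(np.float64(P).reshape(-1,1,3),cv2.Rodrigues(M.T)[0],-M.T@c,K,d)[0][:,0]
print("ball",tri(t,T(176,119),s,S(219,84)), onplane(t,[T(176,119)],82))
print("sq L?",)
C=cv2.boxPoints(((585.1,-132.9),(65.2,51.2),34.8)); 
for nm,Q,z in(("box",C,61),("sq",cv2.boxPoints(((592.5,149.6),(89.5,89.5),82.6)),25),("obl",cv2.boxPoints(((452.3,189.6),(124.7,74.2),71.5)),25)):
    P=np.c_[Q,np.full(4,z)]
    print(nm,P.round(0).tolist(),"scene crop",((proj(s,P)-170)*2.5).round(0).tolist(),"top crop",((proj(t,P)-[210,140])*2.8).round(0).tolist())
im=(255*(s["img"]/255.)**.7).astype(np.uint8)[:,:,::-1].copy()
im=cv2.resize(im[175:265,215:415],None,fx=4,fy=4,interpolation=cv2.INTER_CUBIC)
cv2.imwrite("pics/cs2.png",im)
E
python3 m2.py
```

```text
ball (array([595.66628627, 147.90894825,  80.83787967]), np.float64(1.6012340272417418)) [[595.08219789 147.03298804  82.        ]]
sq L?
box [[544.0, -130.0, 61.0], [573.0, -173.0, 61.0], [626.0, -135.0, 61.0], [597.0, -93.0, 61.0]] scene crop [[543.0, 72.0], [562.0, 55.0], [495.0, 43.0], [474.0, 60.0]] top crop [[611.0, 202.0], [675.0, 157.0], [616.0, 75.0], [552.0, 120.0]]
sq [[542.0, 111.0, 25.0], [631.0, 99.0, 25.0], [643.0, 188.0, 25.0], [554.0, 200.0, 25.0]] scene crop [[291.0, 164.0], [259.0, 123.0], [156.0, 137.0], [181.0, 180.0]] top crop [[240.0, 212.0], [257.0, 81.0], [127.0, 65.0], [108.0, 196.0]]
obl [[397.0, 142.0, 25.0], [468.0, 119.0, 25.0], [507.0, 237.0, 25.0], [437.0, 260.0, 25.0]] scene crop [[339.0, 248.0], [325.0, 202.0], [156.0, 214.0], [159.0, 262.0]] top crop [[193.0, 429.0], [228.0, 323.0], [53.0, 265.0], [17.0, 370.0]]
```

View pics/cs2.png

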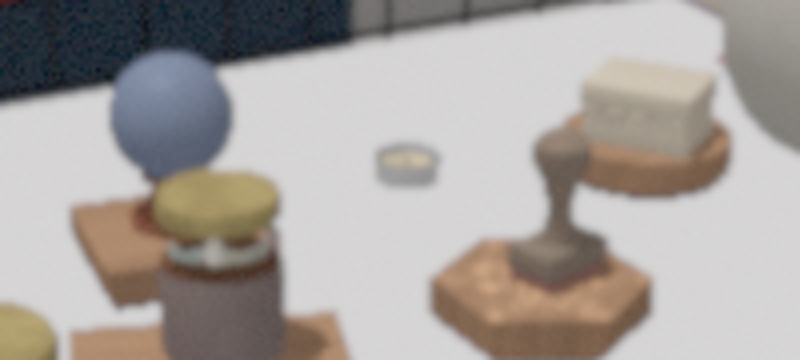

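Riser and box sizes come out right at the stated heights (74×125, 90, 100, 65×51 mm). Hand-picked scene corners give heights a few mm low, which is calibration bias. The lid (30.6 px, about 56 mm at z = 103) confirms the middle jar. I'll start with the box, moving it to the mat with force-guarded descents.

```bash
cat > act.py <<'E'
import numpy as np
from plant import robot
def quat(phi):
    a=np.radians(phi+90)/2; return [0,np.cos(a),np.sin(a),0]
def pose(x,y,z,phi):
    "jaw line at phi deg; half-turn twin with the last joint nearer zero"
    c=[]
    for p in (phi,phi+180,phi-180):
        try: q=robot.solve_ik([x,y,z],quat(p))
        except robot.PlanningError: q=None
        if q is not None and abs(q[5])<3.0: c.append((abs(q[5]),p))
    return min(c)[1]
HI=215
def pick(x,y,z,phi,force,opening=1.0,name=""):
    p=pose(x,y,HI,phi); robot.move_gripper(opening)
    robot.move_to([x,y,HI],quat(p))
    hit=robot.move_l([x,y,z],v=110,force_limit=15)
    robot.move_gripper(0.0,grip_force=force)
    o=robot.get_opening(); robot.move_l([x,y,HI],v=130)
    print(name,"pick hit",hit,"open",round(o,3),"after lift",round(robot.get_opening(),3),"F",np.round(robot.get_contact_force(),1),"t",round(robot.get_clock(),1),flush=True)
    return p
def place(x,y,z,p,opening=1.0,name=""):
    "p: actual jaw angle (no half-turn freedom)"
    robot.move_to([x,y,HI],quat(p)); robot.move_l([x,y,z+12],v=130)
    hit=robot.move_l([x,y,z-4],v=25,force_limit=4)
    zt=robot.get_tcp_pos()[2]; robot.move_gripper(opening); robot.move_l([x,y,HI],v=150)
    print(name,"placed touch",hit,"z",round(zt,1),"planned",z,"t",round(robot.get_clock(),1),flush=True)
E
python3 - <<'E'
from act import *; from m2 import t,s,T,onplane
print("stamp",onplane(t,[T(405,344)],82),onplane(t,[T(405,344)],100))
p=pick(585.1,-132.9,32,-55.2,25,name="box"); print(p)
place(462.6,-248,11,p,name="box")
E
```

```text
ball (array([595.66628627, 147.90894825,  80.83787967]), np.float64(1.6012340272417418)) [[595.08219789 147.03298804  82.        ]]
sq L?
box [[544.0, -130.0, 61.0], [573.0, -173.0, 61.0], [626.0, -135.0, 61.0], [597.0, -93.0, 61.0]] scene crop [[543.0, 72.0], [562.0, 55.0], [495.0, 43.0], [474.0, 60.0]] top crop [[611.0, 202.0], [675.0, 157.0], [616.0, 75.0], [552.0, 120.0]]
sq [[542.0, 111.0, 25.0], [631.0, 99.0, 25.0], [643.0, 188.0, 25.0], [554.0, 200.0, 25.0]] scene crop [[291.0, 164.0], [259.0, 123.0], [156.0, 137.0], [181.0, 180.0]] top crop [[240.0, 212.0], [257.0, 81.0], [127.0, 65.0], [108.0, 196.0]]
obl [[397.0, 142.0, 25.0], [468.0, 119.0, 25.0], [507.0, 237.0, 25.0], [437.0, 260.0, 25.0]] scene crop [[339.0, 248.0], [325.0, 202.0], [156.0, 214.0], [159.0, 262.0]] top crop [[193.0, 429.0], [228.0, 323.0], [53.0, 265.0], [17.0, 370.0]]
stamp [[452.85903184   3.42073986  82.        ]] [[452.57345746   4.19998686 100.        ]]
box pick hit False open 0.59 after lift 0.591 F [-0.7 -0.  -0.6] t 6.4
-235.2
box placed touch True z 11.1 planned 11 t 11.2
```

The box went onto the mat at exactly the planned height (opening 0.59 matches 51 mm). Ball and stamp next, then a look.

```bash
python3 - <<'E'
from act import *; from plant import eyes; import cv2,pickle
p=pick(595.1,147.3,63,-76,50,name="ball")
place(591.2,-136.4,63,p-26,name="ball")
p=pick(452.9,3.6,63,-90,25,0.75,name="stamp")
place(592.5,149.5,63,p+14,0.75,name="stamp")
t=eyes.grab_frame("top");s=eyes.grab_frame("scene");pickle.dump((t,s),open("f1.pkl","wb"))
g=lambda im:(255*(im/255.)**.6).astype(np.uint8)[:,:,::-1]
cv2.imwrite("pics/t1.png",cv2.resize(g(t["img"])[140:350,210:530],None,fx=2.5,fy=2.5,interpolation=cv2.INTER_CUBIC))
E
```

```text
ball pick hit False open 0.696 after lift 0.696 F [-0.3 -0.9 -4.6] t 16.2
ball placed touch True z 64.3 planned 63 t 20.6
stamp pick hit False open 0.312 after lift 0.313 F [0.9 0.2 0.2] t 25.0
stamp placed touch True z 63.4 planned 63 t 29.1
```

View pics/t1.png

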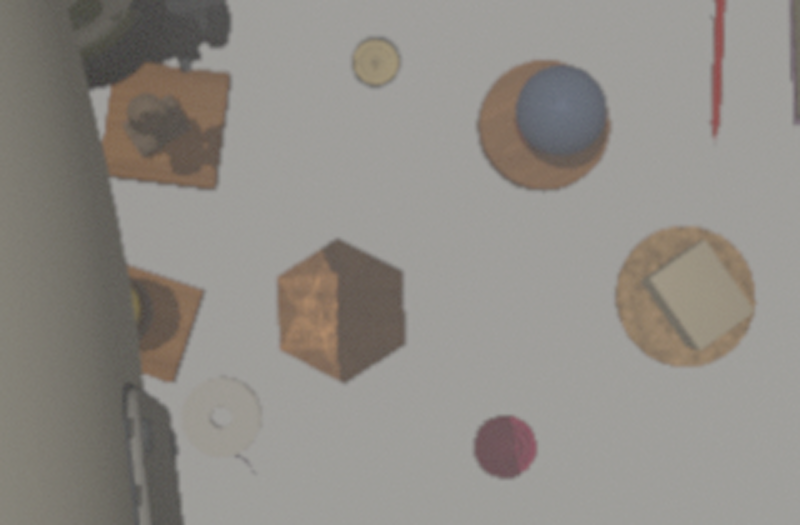

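Ball on the round riser (562,110) and stamp on the square (155,125) stand upright, and the box is on the mat (702,295). Now the jar, then the box.

```bash
python3 - <<'E'
from act import *; from plant import eyes; import cv2,pickle
p=pick(451.8,184.5,46,-100,50,name="jar")
place(452,17,46,p+10,name="jar")
p=pick(462.6,-248,11,-55.2,25,name="box")
place(452.3,189.5,32,p+36.7,name="box")
robot.move_to([400,-330,230],quat(-120))
t=eyes.grab_frame("top");s=eyes.grab_frame("scene");pickle.dump((t,s),open("f0.pkl","wb"))
g=lambda im:(255*(im/255.)**.6).astype(np.uint8)[:,:,::-1]
cv2.imwrite("pics/t2.png",cv2.resize(g(t["img"])[140:350,210:530],None,fx=2.5,fy=2.5,interpolation=cv2.INTER_CUBIC))
cv2.imwrite("pics/s2.png",cv2.resize(g(s["img"])[170:330,170:480],None,fx=2.5,fy=2.5,interpolation=cv2.INTER_CUBIC))
print(robot.get_clock())
E
```

```text
jar pick hit False open 0.645 after lift 0.648 F [-0.4 -0.5 -2.5] t 33.8
jar placed touch True z 46.7 planned 46 t 38.0
box pick hit False open 0.587 after lift 0.591 F [-0.7  0.5 -1.2] t 43.4
box placed touch True z 32.1 planned 32 t 48.8
52.0833
```

View pics/t2.png

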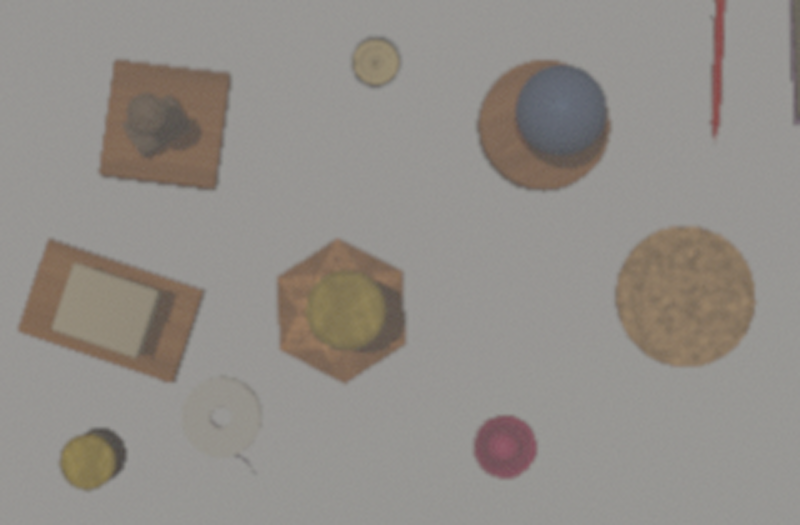

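View pics/s2.png

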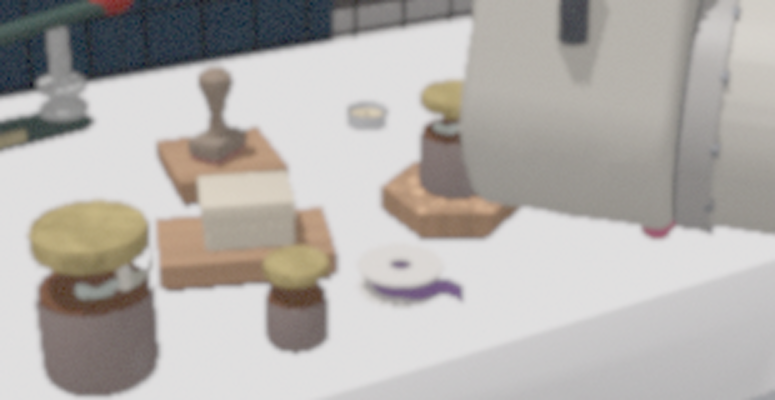

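All four stand upright on their own risers. I'll check the centring numerically from this top view: ball (562,110), lid (346,310), knob (148,116), box corners (77,263), (159,288), (135,357), (52,331).

```bash
python3 - <<'E'
import pickle,numpy as np; from h import *
t,s=pickle.load(open("f0.pkl","rb")); T=lambda u,v:(210+u/2.5,140+v/2.5)
for n,p,z,r in(("ball",(562,110),82,(591.2,-136.4)),("jar",(346,310),103,(452,17)),("knob",(148,116),90,(592.5,149.5))):
    print(n,(onplane(t,[T(*p)],z)[0,:2]-r).round(1))
B=onplane(t,[T(*p) for p in((77,263),(159,288),(135,357),(52,331))],61)[:,:2]; d=B[0]-B[1]
print("box",(B.mean(0)-(452.3,189.5)).round(1),np.degrees(np.arctan2(d[1],d[0])),"want 71.5")
E
```

```text
ball [ 0.2 -2.5]
jar [-1.4 -2.1]
knob [-5.8  2.9]
box [-0.6 -3.3] 73.02877492419024 want 71.5
```

All are well within tolerance, so I'm handing in.

```bash
python3 -c "
from plant import robot
print(robot.get_contact_force(),robot.close_job(),robot.get_clock())"
```

```text
the job is handed in; nothing more can be done
the job is handed in; nothing more can be done
```

The job is handed in at about 52 s of the 136 s allowed: all four pieces stand upright on their own risers, measured about 2.5 to 6.5 mm from the centres, with the box about 1.5° off the riser's length; the judge's result was not shown.

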